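# Show which spanner fits the bolt

### The job

Show the apprentice which spanner fits the bolt. With the fingers pointing down, bring the fingertips a couple of centimetres above the bolt's hexagon head and stay there for two seconds, then do the same above the open jaw of the longer spanner and finish while still pointing there. Touch nothing, and do not lower the fingers over either end of the shorter spanner, which is the wrong one.

Things in the scene. Friction and masses are not known exactly. Their poses are not given: they have to be found in the camera images.
- bolt: The only bolt on the bench: bright steel, 65 mm long, lying on its side, loose, on a black rubber-faced work board, the mat, 242x716 mm (fixed, its top 28 mm above the bench). Its origin is on the mat under the middle of its length; its y axis runs along the shank towards the hexagon head. The head is 19 mm wide, 7 mm long and 17 mm high, the shank 10 mm thick.
- bolt_head (a point): Top of the bolt's hexagon head, 17 mm above the mat, 29 mm from the bolt's origin along its +y. Point here first. (Electric leads hang over the back of the bench: keep the wrist and forearm in front of x = 0.62 m where they are more than 0.5 m above the bench.)
- long_spanner: The longer of two steel combination spanners, 179 mm long, 31 mm wide at the ends, 8 mm thick, lying flat and loose on the mat. Its origin is on the mat under its middle; its +y runs towards the open (forked) jaw, its -y towards the closed ring. Its jaw fits the bolt.
- long_jaw (a point): Centre of the long spanner's open jaw, 7 mm above the mat, 78 mm from its origin along +y. Point here second and finish here.
- short_spanner: The shorter steel combination spanner, 142 mm long, 23 mm wide at the ends, 8 mm thick, lying flat on the mat; axes as for the long one. The wrong one: do not point at it.
- short_jaw (a point): Centre of the short spanner's open jaw, 7 mm above the mat, 62 mm from its origin along +y.
- short_ring (a point): Centre of the short spanner's ring end, 8 mm above the mat, 60 mm from its origin along -y.
- nut: Large steel nut, 24x27x13 mm, near the front edge; bystander, origin under its centre.
- tape_measure: Yellow tape measure, 38x78x67 mm high; bystander, origin under its centre.
- screwdriver: Screwdriver with a yellow handle, 218 mm long, 29 mm thick, along its y; bystander, origin under its middle.
- wood_block: Sawn wooden offcut, 45x70x45 mm high; bystander, origin under its centre.
- cup_brush: Round steel wire cup brush, 81 mm across, 56 mm high; bystander, origin under its centre.
- sanding_block: Brown cork sanding block, 65x110x23 mm high; bystander, origin under its centre.
- packing_tape: Roll of brown packing tape lying flat, 112 mm across, 48 mm high, behind the work; bystander, origin under its centre.
- filler_tub: Blue tub with a red lid, 103 mm across, 70 mm high, behind the work; bystander, origin under its centre.

How it is judged:
By the outcome, as a careful person would: the job done as asked, in the order asked, and still so for the second after the job is handed in, with the robot touching nothing.
It also fails if it takes over 54 s, if anything falls off the work surface, if the arm or the gripper's body presses on something with over 40 N, if the wrist force passes 120 N, or if a joint passes its speed limit or range.

### The arm

A 7-joint arm with a two-finger parallel gripper is mounted at the origin on a cart in front of the work surface, level with it; the furniture and walls round the work are solid. World frame = base frame: x ahead of the robot, y to its left, z up, the work surface at z = 0. Lengths are in mm, angles in rad, forces in N, time in s.
With the tool pointing down it reaches from about 400 to 875 mm from the base axis. Payload 4.4 kg.
Tool frame: the origin (TCP) lies between the finger pads, 19 mm behind the fingertips; this is the grasp point; z points along the fingers, y is the line along which they close (so a half turn about z gives the same grasp; the last joint's range is limited). The gripper opens to 85 mm and grips with 20 to 120 N. Pads are 22 mm wide; open, the fingers measure 114 mm over their backs; the gripper's body (76 mm by 85 mm) begins 54 mm behind the grasp point. The pads swing forward as they close: fully open they stand 13 mm farther back than shut.
Start: joints at [-1.397, 0.628, 0.038, 1.517, -0.027, 0.996, -0.02], TCP at [154.356, 631.421, 250.013] pointing down, gripper open.
Joint ranges: [-3.06, 3.06], [-0.37, 2.12], [-1.25, 1.32], [0.18, 2.47], [-1.1, 4.24], [0.23, 1.98], [-2.94, 2.94]. Speed limits (rad/s): [2.57, 2.57, 3.14, 3.14, 3.14, 3.14, 3.14].

### API

Orientations are given as [roll, pitch, yaw] about the fixed x, y, z axes, in that order (R = Rz(yaw) Ry(pitch) Rx(roll)).
In Python, from cell import ctrl, viewer gives the robot as it stands (ctrl), with the cameras (viewer).
- The arm moves only by the tool drive_effector, called after "Request:" as name(argument=value, ...) on one line, values as JSON. Schema: {"type":"object","properties":{"ticks":{"type":"array","items":{"type":"array","items":{"type":"array","items":{"type":"number"},"minItems":7,"maxItems":7},"minItems":1,"maxItems":12},"minItems":1,"maxItems":1},"only":{"type":"string"},"quiet":{"type":"boolean"},"lines":{"type":"string"}},"required":["ticks"],"additionalProperties":false}. ticks is a list that holds a single list of rows (three levels of brackets), with 1 to 12 rows, each of 7 numbers: dx, dy, dz in shares of the most that a row can go, 1 being 50 mm, then a rotation vector rx, ry, rz in normalised numbers (1 is 4 rad), then the finger opening in mm; each row shifts and turns the commanded pose from where the row before left it, along the tool's axes as they then stand; what a row does not reach is not made up. A row lasts 1/10 s, in which the tool goes at most 50 mm and 0.15 rad, less where a joint would pass 70% of its speed; a pose out of reach is approached as far as the arm can. The fingers move at their own pace and stop on an object; the grip force is fixed at half the most. Time passes only in rows, so rows that do not move let the fingers close. The tool returns the time, the measured TCP pose, the force, the opening and the grip force at its end. only (a regular expression) keeps the lines of the reply that match it, lines (a string "A,B") keeps lines A to B, and quiet returns only ok. No shift or turn number may pass 1 either way. Input that does not fit is refused with a message, and nothing moves.
- ctrl.read_state(): the state, without advancing time (a new reading comes with each control period).
- viewer.get_image(name): name is "scene" or "side" or "wrist"; returns the picture (420x560x3 uint8, blue, green, red); there is no depth.
- viewer.calibration(name): a dict with "fx", "fy", "cx", "cy" (pixels), "rvec" (rotation vector, rad) and "tvec" (3), from world to camera coordinates, as OpenCV has them; the wrist camera has in their place "hand_eye" (4x4, takes a point from camera to tool coordinates, whose origin is the TCP and whose axes are the flange's). Camera axes: x right, y down, z forward; pixel columns grow to the right and rows downward; lengths in mm; the calibration is good to about 2 mm. A picture is of the moment at which its call begins: read the wrist's pose just before it. calibration takes no time and is no camera call.
- ctrl.finish_job(): hands the job in; it is judged then, once.
The state is a dict: "clock": time; "qpos": joint angles; "qd": joint speeds; "tau": joint torques, N m; "eef_pos": TCP position; "tool_rot": TCP orientation; "force": force on the tool from outside, world axes, zero at the start; "torque": the same for the moment, N m; "width": finger opening in mm; "gripper_force": force on a finger pad.
Only numpy, scipy, OpenCV 4.12 (cv2) and the standard library are available. Lean on these libraries where they do the work, as an engineer would, in place of code of your own. Each camera call takes 0.05 s, during which the arm holds its last target. There are 200 camera calls.

## Working session

There is one attempt and no reset: what is moved stays moved. The work goes in short steps, Python scripts to look and compute and a tool call to move; the robot and the scene stay as the last step left them, time stands still between calls to the robot, and variables do not carry over. Pictures are saved under pics/ and viewed, at most 10 in all, crops included, and the job is handed in when it is done.

```bash
ls; mkdir -p pics
```

Create h.py:
```python
import numpy as np,cv2
from cell import ctrl, viewer
from scipy.spatial.transform import Rotation as R
def cam(n,s=None):
    c=viewer.calibration(n);K=np.array([[c['fx'],0,c['cx']],[0,c['fy'],c['cy']],[0,0,1.]])
    if 'hand_eye' in c:
        H=np.array(c['hand_eye']);T=np.eye(4);T[:3,:3]=R.from_euler('xyz',s['tool_rot']).as_matrix();T[:3,3]=s['eef_pos'];W=T@H
        return K,W[:3,:3],W[:3,3]
    Rm=cv2.Rodrigues(np.array(c['rvec'],float))[0];return K,Rm.T,-Rm.T@np.array(c['tvec'],float).ravel()
def ray(k,uv):
    K,Rw,o=k;d=Rw@np.linalg.inv(K)@np.array([uv[0],uv[1],1.]);return o,d/np.linalg.norm(d)
def onz(k,uv,z):
    o,d=ray(k,uv);return o+d*(z-o[2])/d[2]
def tri(rs):
    A=sum(np.eye(3)-np.outer(d,d) for o,d in rs);b=sum((np.eye(3)-np.outer(d,d))@o for o,d in rs);return np.linalg.solve(A,b)
```

Run:
```python
from h import *
s=ctrl.read_state();print(s)
for n in['scene','side','wrist']:
    cv2.imwrite(f'pics/{n}0.png',viewer.get_image(n))
    k=cam(n,s);print(n,k[0][0,0],k[2].round(),k[1][:,2].round(2))
```

```text
cell.py
pics
{'clock': 0.0, 'qpos': array([-1.39680581,  0.62936723,  0.03843117,  1.5183681 , -0.02699617,
        0.9962843 , -0.01994467]), 'qd': array([ 0.00016022, -0.00072643, -0.00155001, -0.00011731,  0.00090972,
        0.00102261,  0.00080261]), 'tau': array([ 2.84442995e-04, -5.63417423e+01,  1.22614793e+00, -1.93434674e+01,
        1.10481508e-02,  1.06311188e-02,  1.97582345e-06]), 'eef_pos': array([154.20147609, 630.8398578 , 249.07514447]), 'tool_rot': array([-3.13968354e+00,  2.30325712e-05,  2.90186830e+00]), 'force': array([0.79552622, 0.27568993, 0.35008923]), 'torque': array([-0.05235061,  0.03913812, -0.0425765 ]), 'gripper_force': 0.0, 'width': 85.27585223665419}
scene 407.20818301399095 [ -23. -401.  867.] [ 0.51  0.45 -0.74]
side 454.7367650103512 [ -70.  917. 1040.] [ 0.44 -0.57 -0.69]
wrist 319.59024201460943 [ 86. 647. 373.] [ 0.27 -0.07 -0.96]
```

View pics/scene0.png

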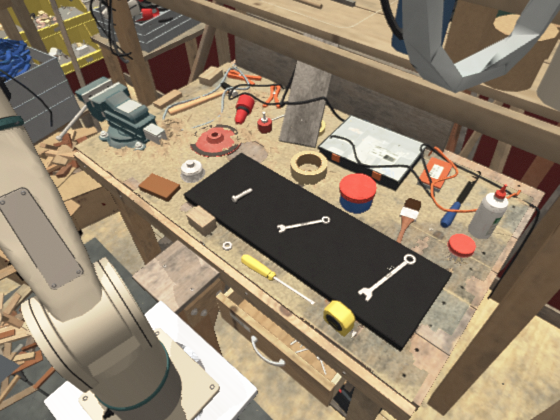

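View pics/side0.png

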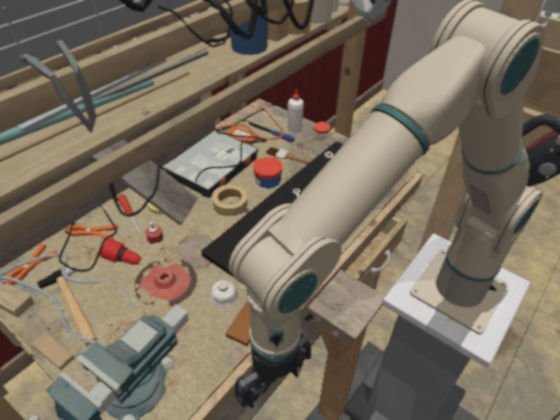

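The scene view shows the bolt at about (242,194), the short spanner running from its jaw (281,226) to its ring (325,219), and the long spanner from its jaw (366,293) to its ring (410,260). In the side view the arm hides most of the mat. I'll enlarge the scene view.

Run:
```python
from h import *
im=cv2.imread('pics/scene0.png')
a=cv2.resize(im[180:210,222:262],None,fx=10,fy=10,interpolation=cv2.INTER_CUBIC)
b=cv2.resize(im[250:310,350:420],None,fx=5.7,fy=5.7,interpolation=cv2.INTER_CUBIC)
c=np.zeros((345,800,3),np.uint8);c[:300,:400]=a;c[:b.shape[0],400:400+b.shape[1]]=b[:345]
cv2.imwrite('pics/crop0.png',c)
k=cam('scene')
for n,uv,z in[('bolt',(242,194),36),('sj',(281,226),35),('sr',(325,219),36),('lj',(366,293),35),('lr',(410,260),35)]:print(n,onz(k,uv,z).round())
```

```text
bolt [506. 228.  36.]
sj [488.  65.  35.]
sr [581. -11.  36.]
lj [ 461. -218.   35.]
lr [ 607. -250.   35.]
```

View pics/crop0.png

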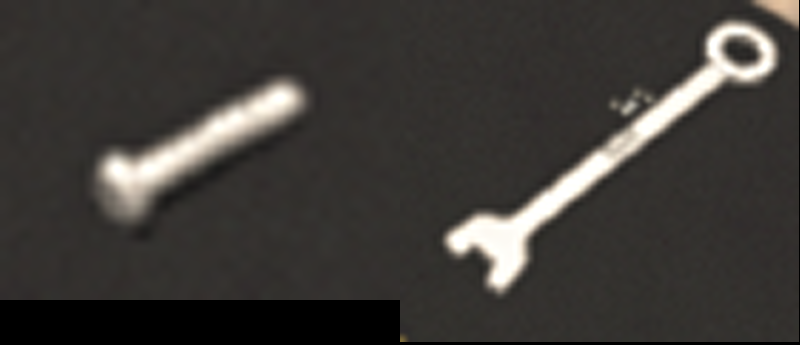

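Run:
```python
from h import *
k=cam('scene')
print('head',onz(k,(233.8,197.5),40).round(),'tail',onz(k,(251,189.5),33).round(),'lj',onz(k,(363.7,295.3),35).round(), 'ring',onz(k,(409.7,259),35).round())
s=ctrl.read_state();M=R.from_euler('xyz',s['tool_rot']).as_matrix();print(M.round(3))
print(M.T@(np.array([440,250,250])-s['eef_pos']))
```

```text
head [479. 233.  40.] tail [538. 222.  33.] lj [ 452. -217.   35.] ring [ 610. -248.   35.]
[[-0.971  0.238 -0.   ]
 [ 0.238  0.971 -0.001]
 [-0.    -0.001 -1.   ]]
[-3.68057246e+02 -3.02233472e+02 -2.60285157e-01]
```

The manual's scale: shifts go in shares of 50 mm and turns go in shares of 4 rad. Converting my numbers, -36 mm is -0.72, -30 mm is -0.6.

Request:
drive_effector(ticks=[[[-0.3,-0.24,0,0,0,0,0],[-0.6,-0.5,0,0,0,0,0],[-0.72,-0.6,0,0,0,0,0],[-0.72,-0.6,0,0,0,0,0],[-0.72,-0.6,0,0,0,0,0],[-0.72,-0.6,0,0,0,0,0],[-0.72,-0.6,0,0,0,0,0],[-0.72,-0.6,0,0,0,0,0],[-0.72,-0.6,0,0,0,0,0],[-0.72,-0.6,0,0,0,0,0],[-0.5,-0.4,0,0,0,0,0],[-0.2,-0.18,0,0,0,0,0]]])

```text
clock: 1.35
eef_pos: [441.2, 243.2, 250.0]
tool_rot: [-3.14, 0.001, 2.896]
force: [-0.6, 1.2, 0.4]
width: -0.2
gripper_force: 0.0
```

Request:
drive_effector(ticks=[[[0,0,0,0,0,0,0],[0,0,0,0,0,0,0],[0,0,0,0,0,0,0]]])

```text
clock: 1.65
eef_pos: [437.8, 248.8, 249.9]
tool_rot: [3.141, -0.001, 2.905]
force: [0.1, 0.2, -0.3]
width: 0.1
gripper_force: 0.0
```

Run:
```python
from h import *
s=ctrl.read_state();np.save('s1.npy',np.r_[s['eef_pos'],s['tool_rot']]);im=viewer.get_image('wrist')
cv2.imwrite('pics/w1.png',im);k=cam('wrist',s)
import json
for p in[(479,233,40),(538,222,33)]:
    q=k[0]@(k[1].T@(np.array(p)-k[2]));print((q[:2]/q[2]).round())
print(s['qpos'].round(2))
```

```text
[281. 229.]
[284. 275.]
[-0.62  0.42  0.06  1.92 -0.04  0.8   0.8 ]
```

View pics/w1.png

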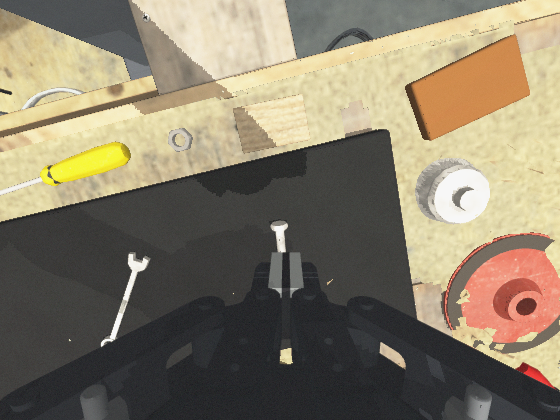

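The wrist view shows the bolt head at (280,227), within 2 px of the position predicted from the scene view. The wood block is in front of it, and the fingers are closed at (286,255). Next I triangulate.

Run:
```python
from h import *
s=ctrl.read_state();v=np.load('s1.npy');w=cam('wrist',dict(eef_pos=v[:3],tool_rot=v[3:]))
k=cam('scene')
p=tri([ray(k,(233.8,197.8)),ray(w,(280,227))]);print(p, onz(w,(280,227),40))
M=R.from_euler('xyz',s['tool_rot']).as_matrix()
t=np.array([*onz(w,(280,227),40)[:2]*.5+p[:2]*.5,85]);print(t,M.T@(t-s['eef_pos']))
for q in [(t+M[:,2]*19)]:
  c=w[0]@(w[1].T@(v[:3]+M[:,2]*19-w[2]));print('tip px',c[:2]/c[2])
```

```text
[477.52918861 231.92830859  40.15659996] [476.91184478 232.13177475  40.        ]
[477.22051669 232.03004167  85.        ] [-42.24398385  -7.09071715 164.87826807]
tip px [287.75765701 269.40239857]
```

Scaled: 30 mm is 0.6, 25 mm is 0.5.

Request:
drive_effector(ticks=[[[-0.42,-0.08,0,0,0,0,0],[-0.42,-0.06,0.1,0,0,0,0],[0,0,0.4,0,0,0,0],[0,0,0.6,0,0,0,0],[0,0,0.6,0,0,0,0],[0,0,0.6,0,0,0,0],[0,0,0.5,0,0,0,0],[0,0,0.3,0,0,0,0],[0,0,0.16,0,0,0,0],[0,0,0.04,0,0,0,0],[0,0,0,0,0,0,0],[0,0,0,0,0,0,0]]])

```text
clock: 2.9
eef_pos: [478.7, 230.6, 85.9]
tool_rot: [3.14, 0.001, 2.902]
force: [0.2, -1.0, 0.1]
width: -0.2
gripper_force: 0.0
```

Run:
```python
from h import *
s=ctrl.read_state();np.save('s2.npy',np.r_[s['eef_pos'],s['tool_rot']]);im=viewer.get_image('wrist');sc=viewer.get_image('scene')
c=np.zeros((420,800,3),np.uint8);c[:,:400]=im[:,80:480];c[:400,400:]=cv2.resize(sc[170:220,210:260],(400,400),interpolation=cv2.INTER_CUBIC);cv2.imwrite('pics/w2.png',c)
print(s['eef_pos'],s['tool_rot'],s['force'])
```

```text
[478.73421571 230.56263258  85.85366192] [3.14040308e+00 1.15084397e-03 2.90219980e+00] [ 0.24119879 -0.96120376  0.08714934]
```

View pics/w2.png

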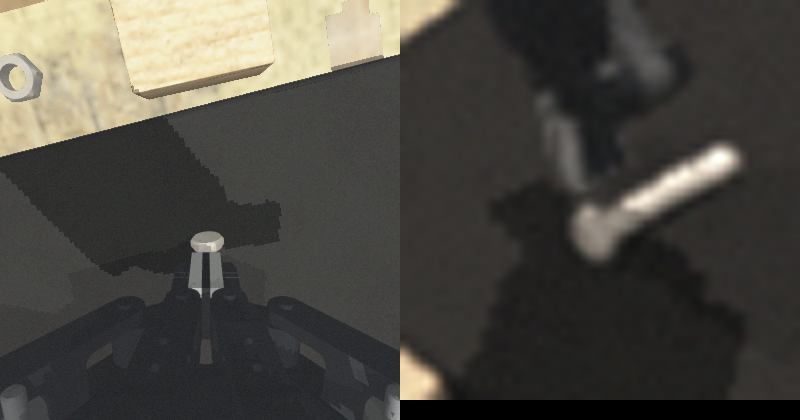

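The fingertips stand right above the hexagon head. The head is at wrist pixel (287,242) and the tips at (286,253). I'll hold here for more than two seconds and check the position with this close view.

Request:
drive_effector(ticks=[[[0,0,0,0,0,0,0],[0,0,0,0,0,0,0],[0,0,0,0,0,0,0]]])

```text
clock: 3.3
eef_pos: [478.4, 230.0, 85.2]
tool_rot: [3.141, 0.0, 2.902]
force: [0.2, 0.5, 0.1]
width: 0.2
gripper_force: 0.0
```

Run:
```python
from h import *
v=np.load('s2.npy');w=cam('wrist',dict(eef_pos=v[:3],tool_rot=v[3:]))
print(onz(w,(287,242),40),onz(w,(287,238),45))
s=ctrl.read_state();print(s['eef_pos'])
k=cam('scene');lj=onz(k,(363.7,295.3),35);print(lj)
M=R.from_euler('xyz',s['tool_rot']).as_matrix()
up=s['eef_pos'].copy();up[2]=200
t=np.array([lj[0]-50,lj[1]+40,200]);print(M.T@(t-up))
```

```text
[474.93396335 231.28151963  40.        ] [470.75141802 232.26820631  45.        ]
[478.37350167 230.03283369  85.20075687]
[ 452.1249928  -216.85132482   35.        ]
[-2.26128699e+01 -4.13348763e+02 -1.10158173e-01]
```

Scaled: 2 mm is 0.04.

Request:
drive_effector(ticks=[[[0.04,0,0,0,0,0,0],[0,0,0,0,0,0,0],[0,0,0,0,0,0,0],[0,0,0,0,0,0,0],[0,0,0,0,0,0,0],[0,0,0,0,0,0,0],[0,0,0,0,0,0,0],[0,0,0,0,0,0,0],[0,0,0,0,0,0,0],[0,0,0,0,0,0,0],[0,0,0,0,0,0,0],[0,0,0,0,0,0,0]]])

```text
clock: 4.5
eef_pos: [476.3, 230.5, 85.0]
tool_rot: [3.142, -0.0, 2.902]
force: [0.4, 0.7, -0.3]
width: -0.1
gripper_force: 0.0
```

Request:
drive_effector(ticks=[[[0,0,0,0,0,0,0],[0,0,0,0,0,0,0],[0,0,0,0,0,0,0],[0,0,0,0,0,0,0],[0,0,0,0,0,0,0],[0,0,0,0,0,0,0],[0,0,0,0,0,0,0],[0,0,0,0,0,0,0],[0,0,0,0,0,0,0],[0,0,0,0,0,0,0],[0,0,0,0,0,0,0],[0,0,0,0,0,0,0]]])

```text
clock: 5.7
eef_pos: [476.3, 230.5, 85.0]
tool_rot: [-3.142, -0.0, 2.902]
force: [-0.5, -0.4, -0.3]
width: -0.0
gripper_force: 0.0
```

Request:
drive_effector(ticks=[[[0,0,-0.2,0,0,0,0],[0,0,-0.5,0,0,0,0],[0,0,-0.6,0,0,0,0],[0,0,-0.6,0,0,0,0],[0,0,-0.6,0,0,0,0],[0,0,-0.2,0,0,0,0],[0,0,0,0,0,0,0]]])

```text
clock: 6.4
eef_pos: [477.2, 230.9, 221.8]
tool_rot: [3.139, 0.003, 2.902]
force: [0.2, 0.1, 1.3]
width: 0.1
gripper_force: 0.0
```

Run:
```python
from h import *
s=ctrl.read_state();M=R.from_euler('xyz',s['tool_rot']).as_matrix()
t=np.array([430,-160,s['eef_pos'][2]]);print(M.T@(t-s['eef_pos']),s['qpos'].round(2))
```

```text
[ -47.03266226 -390.91000374   -0.90293797] [-0.55  0.49  0.06  1.89 -0.04  0.76  0.87]
```

Scaled: -40 mm is -0.8, -35 mm is -0.7.

Request:
drive_effector(ticks=[[[-0.04,-0.3,0,0,0,0,0],[-0.06,-0.6,0,0,0,0,0],[-0.1,-0.8,0,0,0,0,0],[-0.1,-0.8,0,0,0,0,0],[-0.1,-0.8,0,0,0,0,0],[-0.1,-0.8,0,0,0,0,0],[-0.1,-0.8,0,0,0,0,0],[-0.1,-0.8,0,0,0,0,0],[-0.1,-0.8,0,0,0,0,0],[-0.08,-0.7,0,0,0,0,0],[-0.04,-0.4,0,0,0,0,0],[-0.02,-0.2,0,0,0,0,0]]])

```text
clock: 7.6
eef_pos: [426.9, -162.2, 218.6]
tool_rot: [-3.141, -0.004, 2.897]
force: [-0.5, -0.1, -0.5]
width: 0.2
gripper_force: 0.0
```

Request:
drive_effector(ticks=[[[0,0,0,0,0,0,0],[0,0,0,0,0,0,0],[0,0,0,0,0,0,0]]])

```text
clock: 7.9
eef_pos: [429.4, -158.0, 219.7]
tool_rot: [3.141, -0.001, 2.904]
force: [-0.4, 1.1, -0.2]
width: 0.4
gripper_force: 0.0
```

Run:
```python
from h import *
s=ctrl.read_state();np.save('s3.npy',np.r_[s['eef_pos'],s['tool_rot']]);im=viewer.get_image('wrist')
cv2.imwrite('pics/w3.png',im);k=cam('wrist',s)
for p in[(452,-217,35),(610,-248,35)]:
    q=k[0]@(k[1].T@(np.array(p)-k[2]));print((q[:2]/q[2]).round())
```

```text
[235. 229.]
[248. 361.]
```

View pics/w3.png

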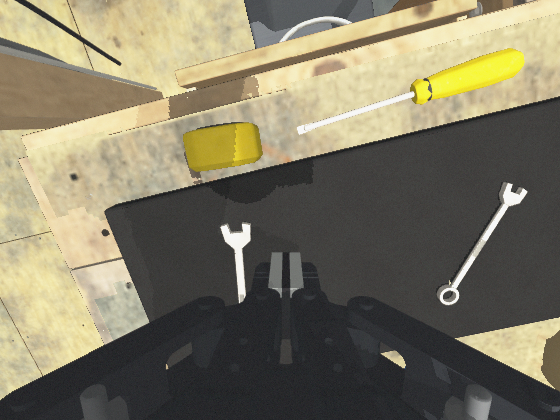

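The wrist view shows the long spanner's open jaw centred at (236,231), against (235,229) predicted. The short spanner is well away, at (450–515,190–295).

Run:
```python
from h import *
v=np.load('s3.npy');w=cam('wrist',dict(eef_pos=v[:3],tool_rot=v[3:]));k=cam('scene')
p=tri([ray(k,(363.7,295.3)),ray(w,(236,231))]);q=onz(w,(236,231),35);print(p,q)
s=ctrl.read_state();M=R.from_euler('xyz',s['tool_rot']).as_matrix()
t=np.array([*q[:2],75]);print(M.T@(t-s['eef_pos']))
```

```text
[ 453.65953526 -216.89354325   33.75107219] [ 454.02784763 -217.04631715   35.        ]
[-37.75096047 -51.6268709  144.76886928]
```

Scaled: 30 mm is 0.6, -26 mm is -0.52.

Request:
drive_effector(ticks=[[[-0.38,-0.52,0,0,0,0,0],[-0.38,-0.52,0.1,0,0,0,0],[0,0,0.4,0,0,0,0],[0,0,0.6,0,0,0,0],[0,0,0.6,0,0,0,0],[0,0,0.5,0,0,0,0],[0,0,0.4,0,0,0,0],[0,0,0.2,0,0,0,0],[0,0,0.1,0,0,0,0],[0,0,0,0,0,0,0],[0,0,0,0,0,0,0],[0,0,0,0,0,0,0]]])

```text
clock: 9.15
eef_pos: [454.6, -219.3, 75.9]
tool_rot: [-3.141, 0.002, 2.902]
force: [0.2, -0.0, 0.1]
width: -0.0
gripper_force: 0.0
```

Run:
```python
from h import *
s=ctrl.read_state();np.save('s4.npy',np.r_[s['eef_pos'],s['tool_rot']]);im=viewer.get_image('wrist');sc=viewer.get_image('scene')
c=np.zeros((420,800,3),np.uint8);c[:,:400]=im[:,80:480];c[:400,400:]=cv2.resize(sc[250:310,340:400],(400,400),interpolation=cv2.INTER_CUBIC);cv2.imwrite('pics/w4.png',c)
print(s['eef_pos'])
```

```text
[ 454.55082791 -219.30015973   75.91074425]
```

View pics/w4.png

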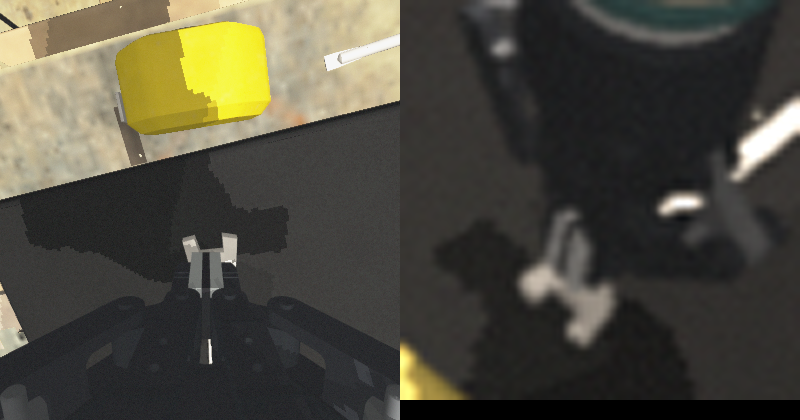

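The fingertips are above the open jaw. The prongs are at wrist pixels (270,240) and (310,238), with the jaw centre at about (291,247). I'll settle, check, and hold for more than two seconds.

Request:
drive_effector(ticks=[[[0,0,0,0,0,0,0],[0,0,0,0,0,0,0],[0,0,0,0,0,0,0],[0,0,0,0,0,0,0],[0,0,0,0,0,0,0],[0,0,0,0,0,0,0],[0,0,0,0,0,0,0],[0,0,0,0,0,0,0],[0,0,0,0,0,0,0],[0,0,0,0,0,0,0],[0,0,0,0,0,0,0],[0,0,0,0,0,0,0]]])

```text
clock: 10.45
eef_pos: [453.9, -219.1, 75.0]
tool_rot: [3.142, -0.0, 2.902]
force: [-0.1, -0.1, -0.6]
width: -0.0
gripper_force: 0.0
```

Run:
```python
from h import *
v=np.load('s4.npy');w=cam('wrist',dict(eef_pos=v[:3],tool_rot=v[3:]))
print(onz(w,(291,247),35))
```

```text
[ 452.28407601 -216.76494147   35.        ]
```

The error is about 2 mm. I'll trim it out and hold for the full time.

Scaled: 2 mm is 0.04, 1 mm is 0.02.

Request:
drive_effector(ticks=[[[0.02,0.04,0,0,0,0,0],[0,0,0,0,0,0,0],[0,0,0,0,0,0,0],[0,0,0,0,0,0,0],[0,0,0,0,0,0,0],[0,0,0,0,0,0,0],[0,0,0,0,0,0,0],[0,0,0,0,0,0,0],[0,0,0,0,0,0,0],[0,0,0,0,0,0,0],[0,0,0,0,0,0,0],[0,0,0,0,0,0,0]]])

```text
clock: 11.65
eef_pos: [453.4, -216.9, 75.0]
tool_rot: [3.142, -0.0, 2.902]
force: [-0.1, 0.4, 0.5]
width: -0.0
gripper_force: 0.0
```

Request:
drive_effector(ticks=[[[0,0,0,0,0,0,0],[0,0,0,0,0,0,0],[0,0,0,0,0,0,0],[0,0,0,0,0,0,0],[0,0,0,0,0,0,0],[0,0,0,0,0,0,0],[0,0,0,0,0,0,0],[0,0,0,0,0,0,0],[0,0,0,0,0,0,0],[0,0,0,0,0,0,0],[0,0,0,0,0,0,0],[0,0,0,0,0,0,0]]])

```text
clock: 12.85
eef_pos: [453.4, -216.9, 75.0]
tool_rot: [-3.142, 0.0, 2.902]
force: [0.1, 0.3, 0.4]
width: -0.1
gripper_force: 0.0
```

```bash
python3 -c "
from cell import ctrl, viewer
print(ctrl.finish_job())"
```

```text
the job is handed in; nothing more can be done
None
```

The arm held about 2 cm above the bolt head for over 2 s, then about 2 cm above the long spanner's open jaw for over 2 s, and the job was handed in still pointing there at 12.9 s, with no contact force seen and the fingers never lowered over the short spanner.

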